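# Open the oil-gauge port of the square gearbox

### The job

Two small crate-conveyor gearboxes stand on the bench for their oil check. On the square one (the block with the shaft stub and the motor bell), swing the flat cover sideways around its pivot screw, counter-clockwise seen from above and away from its stop pin, until the whole round gauge port under it is open to view, and leave it there. Keep the cover of the round, drum-shaped gearbox shut.

Things in the scene. Friction and masses are not known exactly. Their poses are not given: they have to be found in the camera images.
- port_cover (a joint): Flat 4 mm cover of the square gearbox (fixed grey block 116 x 96 mm, top at z 60 mm). Level at z 72-76 mm; from the pivot screw a 22 mm wide bar, then a 48 mm disc 60 mm out, then a tongue with a knob. Rad: 0 = shut at the stop pin, grows counter-clockwise from above, stop at 1.9; starts at 0-0.12. Over 0.7 the disc clears the port. Stiff hinge (1.4 N at the knob), no spring: stays where left.
- cover_knob (a point): Centre, half-way up, of the upright round steel knob on that cover: 14 mm diameter, from z 76 to 104 mm above the bench, 88 mm from the pivot axis; it travels with the cover on a level circle about the screw. It may be pushed from the side or pinched from above in any direction; nothing within 60 mm of its way stands higher than 82 mm.
- pivot_screw (a point): Top of that cover's pivot screw (dark slotted head, 14 mm diameter, 81 mm above the bench), on the axis of the turn; it does not move. z up; -x points from the screw over the port to the knob's place at joint value 0. The port, a steel neck of 42 mm outer and 32 mm inner diameter, stands 60 mm from the screw along -x, its rim 1 mm under the cover.
- drum_cover (a joint): Cover of the same shape, with the same knob, on the round, drum-shaped grey gearbox (116 mm diameter, top at z 60 mm) standing 0.2 to 0.4 m to the left or right of the square one. Rad, 0 = shut, grows counter-clockwise from above; starts at 0 to 0.12 and is to stay shut.

How it is judged:
By the outcome, as a careful person would: the job done as asked, in the order asked, and still so for the second after the job is handed in, with the robot touching nothing.
It also fails if it takes over 32 s, if anything falls off the work surface, if the arm or the gripper's body presses on something with over 40 N, if the wrist force passes 120 N, or if a joint passes its speed limit or range.

### The arm

A 7-joint arm with a two-finger parallel gripper is mounted at the origin on a cart in front of the work surface, level with it; the furniture and walls round the work are solid. World frame = base frame: x ahead of the robot, y to its left, z up, the work surface at z = 0. Lengths are in m, angles in rad, forces in N, time in s.
With the tool pointing down it reaches from about 0.4 to 0.85 m from the base axis. Payload 4.5 kg.
Tool frame: the origin (TCP) lies on the centre line of the jaws, within the pads' length; the fingertips stand 14 mm ahead of it and the grasp point (between the pads) lies 5 mm behind it (r.tcp_to_tips is the z of the fingertips in the tool frame, in m); z points along the fingers, y is the direction in which the jaws open and shut (so a half turn about z gives the same grasp; the last joint's range is limited). The gripper opens to 88 mm and grips with 3 to 60 N. Pads are 18 mm wide; open, the fingers measure 123 mm over their backs; the gripper's body (75 mm by 187 mm) begins 45 mm behind the grasp point.
Start: joints at [0.034, 0.689, -0.195, 1.565, 0.157, 0.902, -0.215], TCP at [0.625, 0, 0.253] pointing down, gripper open.
Joint ranges: [-3.01, 3.01], [-0.46, 2.08], [-1.47, 1.51], [0.13, 2.56], [-1, 4.14], [0.04, 2.09], [-2.66, 2.66]. Speed limits (rad/s): [2.57, 2.57, 3.14, 3.14, 3.14, 3.14, 3.14].

### API

Orientations are given as a unit quaternion [x, y, z, w].
In Python, from plant import r, viewer gives the robot as it stands.
- The arm moves only by the shell command python3 -m inch 'ROWS' [FORCE]. ROWS is JSON, a list of rows, each a list of 3 entries, a list of its own where there are three numbers: the closure, from 0 (fully open) to 1 (shut), then the shift along the tool's x, y, z in cm, then the turn about the tool's z in degrees. In form: [[fingers, [x, y, z], yaw], ...]. A call has 1 to 20 rows; each row is the pose to reach, as a shift and turn from the pose commanded when the call began, along the tool's axes at that moment; what a row does not reach only later rows make up. A row lasts 1/10 s, in which the tool goes at most 50 mm and 8.59 degrees, less where a joint would pass 70% of its speed; a pose out of reach is approached as far as the arm can. A call with a gripper value outside its range is refused whole. The fingers move at their own pace and stop on an object; FORCE is the grip in N (left out, the last holds). Time passes only in rows, so rows that repeat a pose let the fingers close. It gives the time, the measured TCP pose, the force and the opening at its end, in the units of the state.
- r.get_state(): the state, without advancing time (a new reading comes with each control period).
- viewer.snapshot(name): name is "scene" or "top" or "wrist"; returns the picture (400x640x3 uint8, red, green, blue); there is no depth.
- viewer.camera_params(name): a dict with "intrinsics" (3x3 intrinsics, pixels), "k1" (the pictures are not rectified: a ray, as slopes to the right and down, at radius r is drawn at 1 + k1 r^2 times it, then the intrinsics apply), "world_to_cam" (4x4, takes a point from world to camera coordinates). Camera axes: x right, y up, looking along -z (the intrinsics and any distortion apply to the point x, -y, -z); pixel columns grow to the right and rows downward; lengths in m; the calibration is good to about 2 mm. A picture is of the moment at which its call begins: read the wrist's pose just before it. camera_params takes no time and is no camera call; for the wrist camera it gives the pose at the moment of the call.
- r.finish_job(): hands the job in, once; it reports no verdict.
Trained networks look in the newest picture that a camera, given by its name, has taken for a name from the list of things; names that differ only in an ending like _2 or _b are one class to them, and where a whole thing is asked for, a point or a joint stands for the part that bears it (a point fixed in the world has none). Each returns a list of dicts, best first, with "p" (0 to 1); they miss things now and then, are a little off and sometimes report something else, mostly with a low value. They report only what shows in the picture. A call takes as long as a camera call.
- viewer.outline_of(camera, name): "pixels" (400x640 bool, what is visible of it) and "bbox" ([left, top, width, height] in pixels, round what is visible of it).
The state is a dict: "clock": time; "q": joint angles; "qd": joint speeds; "joint_torque": joint torques, N m; "tool_pos": TCP position; "eef_rot": TCP orientation; "contact_force": force on the tool from outside, world axes, zero at the start; "moment": the same for the moment, N m; "opening": opening from 0.0 (shut) to 1.0 (fully open).
Only numpy, scipy, OpenCV 4.12 (cv2) and the standard library are available. Lean on these libraries where they do the work, as an engineer would, in place of code of your own. Each camera call takes 0.05 s, during which the arm holds its last target.

## Working session

There is one attempt and no reset: what is moved stays moved. The work goes in short steps, Python scripts to look and compute and a shell command to move; the robot and the scene stay as the last step left them, time stands still between calls to the robot, and variables do not carry over. Pictures are saved under pics/ and viewed, and the job is handed in when it is done.

```bash
mkdir -p pics; ls; python3 - <<'E'
from plant import r, viewer
import cv2,numpy as np
for c in ("top","scene"):
    im=viewer.snapshot(c); cv2.imwrite(f"pics/{c}0.png",im[:,:,::-1])
    p=viewer.camera_params(c); print(c,p)
    for n in ("port_cover","cover_knob","pivot_screw","drum_cover"):
        for d in viewer.outline_of(c,n): 
            ys,xs=np.nonzero(d["pixels"]); print(n,round(d["p"],2),d["bbox"],xs.mean().round(1),ys.mean().round(1))
s=r.get_state();print(s["clock"],s["tool_pos"],s["eef_rot"])
E
```

```text
pics
top {'intrinsics': array([[456.83394947,   0.        , 316.86714511],
       [  0.        , 456.83394947, 197.22362876],
       [  0.        ,   0.        ,   1.        ]]), 'k1': -0.12548848582562233, 'world_to_cam': array([[-0.00425862, -0.99996133, -0.00769461,  0.02938202],
       [ 0.99659321, -0.0048778 ,  0.08232973, -0.5273132 ],
       [-0.08236407, -0.00731778,  0.99657544, -0.93282111],
       [ 0.        ,  0.        ,  0.        ,  1.        ]])}
drum_cover 0.83 [244.9, 171.9, 21.6, 55.9] 254.8 199.7
scene {'intrinsics': array([[370.03800887,   0.        , 323.17397326],
       [  0.        , 370.03800887, 197.04505969],
       [  0.        ,   0.        ,   1.        ]]), 'k1': -0.0653464156881893, 'world_to_cam': array([[-0.6928994 , -0.72085539,  0.01606047,  0.35467177],
       [ 0.33421593, -0.30135824,  0.893019  , -0.25579362],
       [-0.6388976 ,  0.62413999,  0.44973229, -0.60003418],
       [ 0.        ,  0.        ,  0.        ,  1.        ]])}
port_cover 0.59 [343.7, 181.0, 26.7, 16.5] 358.2 190.4
cover_knob 0.74 [344.2, 180.7, 25.2, 21.7] 357.9 190.2
pivot_screw 0.74 [320.2, 180.8, 64.2, 47.1] 352.7 204.4
drum_cover 0.78 [254.2, 216.1, 41.0, 17.1] 275.5 225.6
0.5 [6.25003297e-01 3.25947068e-05 2.52736261e-01] [7.07084822e-01 7.07128739e-01 3.00956313e-05 4.96306918e-06]
```

View pics/top0.png

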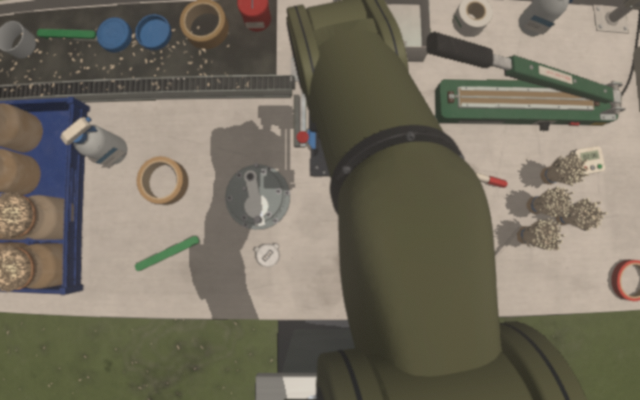

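View pics/scene0.png

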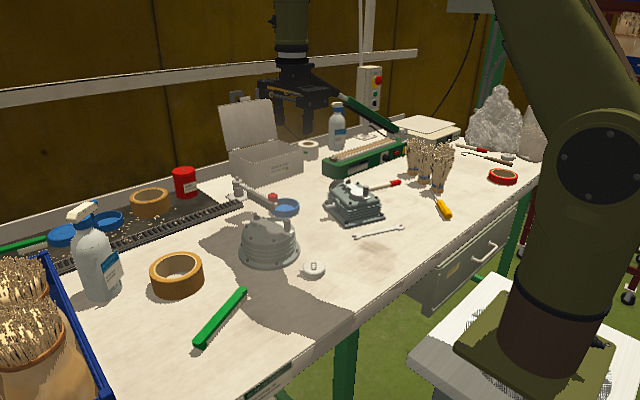

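```bash
python3 - <<'E'
from plant import r, viewer
import cv2,numpy as np
im=cv2.imread("pics/scene0.png"); cv2.imwrite("pics/scene0z.png",cv2.resize(im[150:290,220:420],None,fx=4,fy=4,interpolation=cv2.INTER_CUBIC))
im=viewer.snapshot("wrist"); cv2.imwrite("pics/wrist0.png",im[:,:,::-1]); print(viewer.camera_params("wrist"))
for n in ("port_cover","cover_knob","pivot_screw","drum_cover"):
        for d in viewer.outline_of("wrist",n): 
            ys,xs=np.nonzero(d["pixels"]); print(n,round(d["p"],2),d["bbox"],xs.mean().round(1),ys.mean().round(1))
E
```

```text
{'intrinsics': array([[302.2395728 ,   0.        , 320.33509873],
       [  0.        , 302.2395728 , 202.98372798],
       [  0.        ,   0.        ,   1.        ]]), 'k1': -0.04102060487621374, 'world_to_cam': array([[ 9.99999786e-01, -6.29040190e-04,  1.81073915e-04,
        -6.24179600e-01],
       [ 6.54581265e-04,  9.61668047e-01, -2.74215496e-01,
         3.87801891e-02],
       [-1.64043011e-06,  2.74215556e-01,  9.61668253e-01,
        -3.89466696e-01],
       [ 0.00000000e+00,  0.00000000e+00,  0.00000000e+00,
         1.00000000e+00]])}
port_cover 0.8 [230.9, 282.8, 28.6, 7.5] 241.1 287.6
cover_knob 0.49 [230.3, 283.1, 40.0, 10.0] 244.6 288.3
cover_knob 0.47 [142.9, 5.6, 128.5, 56.5] 205.9 31.1
cover_knob 0.22 [201.1, 207.5, 123.6, 120.3] 265.1 254.6
pivot_screw 0.98 [203.7, 205.9, 120.8, 88.2] 265.0 254.4
drum_cover 0.71 [143.4, 6.2, 130.3, 57.9] 205.9 31.4
```

View pics/scene0z.png

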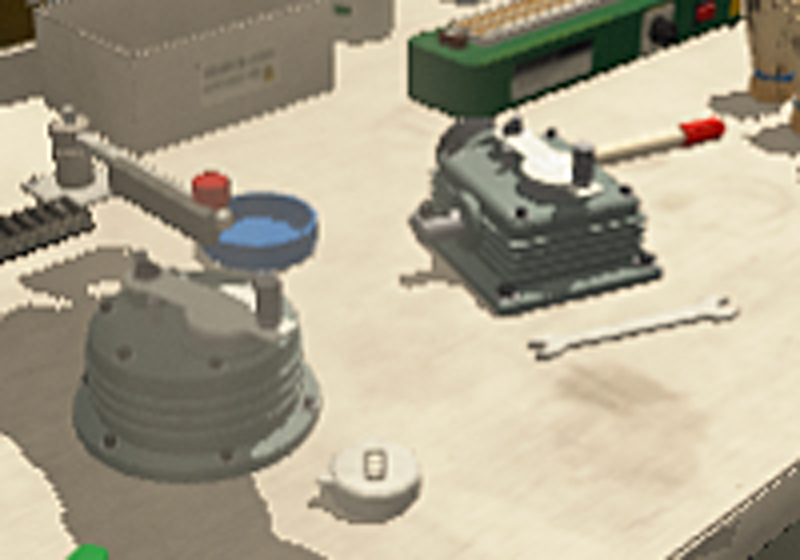

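View pics/wrist0.png

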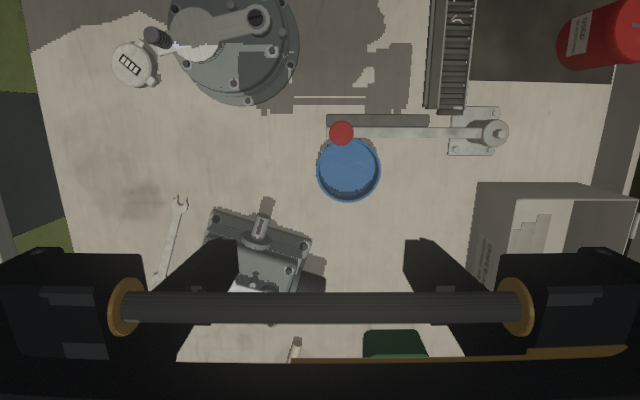

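```bash
python3 -m inch '[[0,[-4,0,0],0],[0,[-8,-2,0],0],[0,[-12,-4,0],0],[0,[-14,-6,0],0],[0,[-14,-6,0],0]]'
cat > h.py <<'E'
import cv2,numpy as np
from plant import r,viewer
def pix2world(cam,uv,z):
    p=viewer.camera_params(cam) if isinstance(cam,str) else cam
    K=p["intrinsics"];uv=np.asarray(uv,float).reshape(-1,1,2)
    n=cv2.undistortPoints(uv,K,np.array([p["k1"],0,0,0,0.]))[:,0]
    T=p["world_to_cam"];R=T[:3,:3];c=-R.T@T[:3,3]
    d=np.c_[n[:,0],-n[:,1],-np.ones(len(n))]@R
    return c+d*((z-c[2])/d[:,2])[:,None]
def world2pix(cam,P):
    p=viewer.camera_params(cam); T=p["world_to_cam"]
    q=np.asarray(P,float).reshape(-1,3)@T[:3,:3].T+T[:3,3]; q=q*[1,-1,-1]
    return cv2.projectPoints(q,np.zeros(3),np.zeros(3),p["intrinsics"],np.array([p["k1"],0,0,0,0.]))[0][:,0]
E
python3 - <<'E'
from h import *
print(r.get_state()["clock"])
for c in ("wrist","top"):
  im=viewer.snapshot(c); cv2.imwrite(f"pics/{c}1.png",im[:,:,::-1])
  for n in ("port_cover","cover_knob","pivot_screw","drum_cover"):
        for d in viewer.outline_of(c,n): 
            ys,xs=np.nonzero(d["pixels"]); print(c,n,round(d["p"],2),d["bbox"],xs.mean().round(1),ys.mean().round(1))
E
```

```text
clock: 1.25
tool_pos: [0.5617, -0.1454, 0.2526]
eef_rot: [0.71, 0.704, -0.002, 0.0]
contact_force: [-0.1, 0.3, 0.4]
opening: 1.003
1.25
wrist port_cover 0.63 [221.5, 140.2, 112.6, 50.7] 274.7 165.1
wrist cover_knob 0.9 [220.8, 139.0, 114.7, 48.7] 274.7 165.1
wrist pivot_screw 0.68 [222.8, 82.1, 159.7, 136.0] 300.0 158.1
top port_cover 0.91 [381.9, 170.3, 24.4, 57.9] 392.1 201.0
top cover_knob 0.86 [378.3, 172.9, 25.9, 55.9] 392.3 200.9
top pivot_screw 0.58 [349.5, 147.7, 65.5, 92.4] 385.1 193.9
top drum_cover 0.8 [243.8, 171.2, 22.9, 56.9] 254.8 199.5
top drum_cover 0.69 [349.5, 148.9, 63.5, 87.1] 384.9 193.9
```

View pics/wrist1.png

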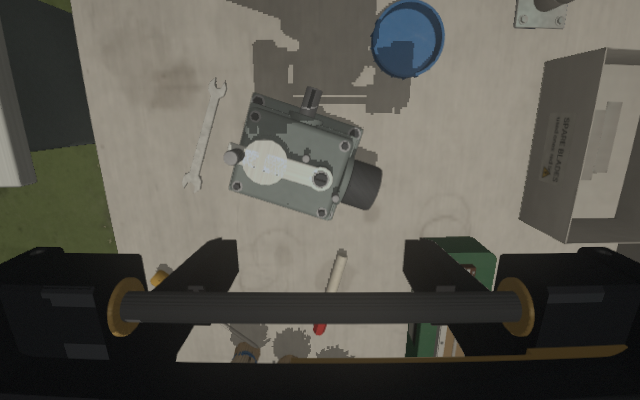

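View pics/top1.png

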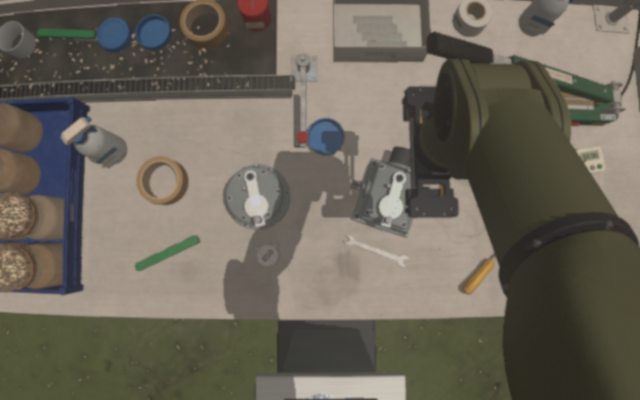

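```bash
python3 - <<'E'
from h import *
for c,b in (("wrist",(200,70,200,160)),("top",(340,140,100,100))):
    x,y,w,h=b; im=cv2.imread(f"pics/{c}1.png")[y:y+h,x:x+w]
    cv2.imwrite(f"pics/{c}1z.png",cv2.resize(im,None,fx=(4 if c=="wrist" else 6),fy=(4 if c=="wrist" else 6),interpolation=cv2.INTER_CUBIC))
E
```

```text
(no output)
```

View pics/wrist1z.png

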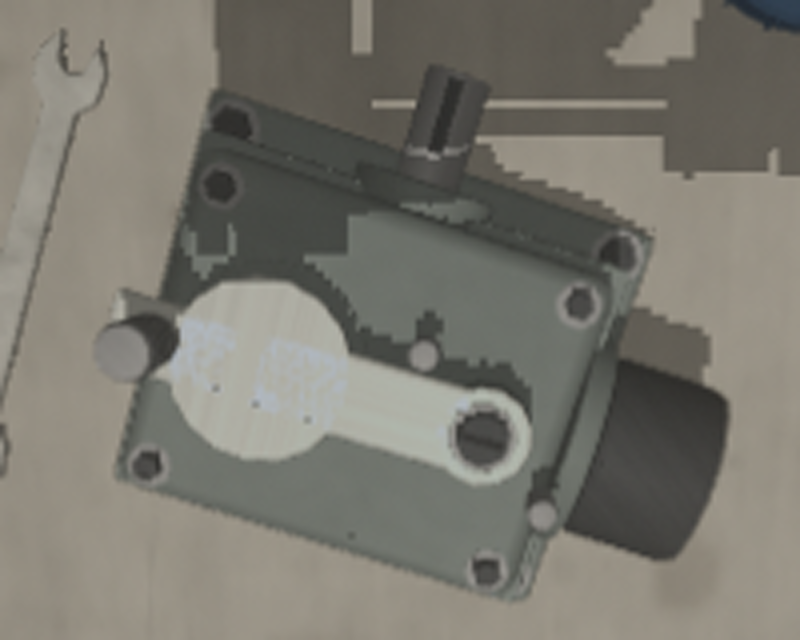

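View pics/top1z.png

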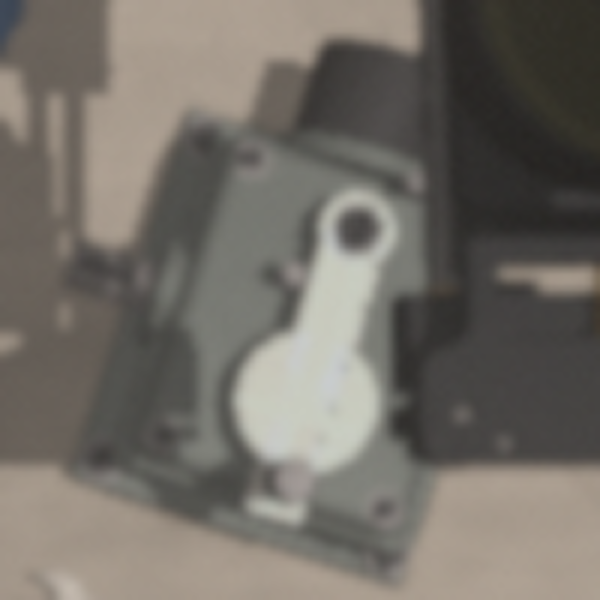

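```bash
python3 - <<'E'
from h import *
for c,k,s in (("wrist",(229.9,158.6),(320.9,178.1)),("top",(387.9,219.9),(399.1,177.6))):
    K=pix2world(c,k,.104)[0];S=pix2world(c,s,.081)[0];d=(K-S)[:2]
    print(c,K.round(4),S.round(4),np.hypot(*d).round(4),np.degrees(np.arctan2(d[1],d[0])).round(1))
s=r.get_state(); 
from scipy.spatial.transform import Rotation as R
print(s["tool_pos"],R.from_quat(s["eef_rot"]).as_matrix().round(3), r.tcp_to_tips)
E
```

```text
wrist [ 0.4802 -0.1073  0.104 ] [ 0.5651 -0.1304  0.081 ] 0.088 164.8
top [ 0.4766 -0.1088  0.104 ] [ 0.5606 -0.1359  0.081 ] 0.0882 162.2
[ 0.56537133 -0.13922815  0.25263642] [[-0.001  1.     0.   ]
 [ 1.     0.001  0.   ]
 [ 0.     0.    -1.   ]] 0.014
```

```bash
python3 -m inch '[[1,[2,-2.5,0],0],[1,[4,-5,0],0],[1,[6,-7,0],0],[1,[7.5,-8.7,0],0],[1,[7.5,-8.7,3],0],[1,[7.5,-8.7,6],0],[1,[7.5,-8.7,9],0],[1,[7.5,-8.7,12],0],[1,[7.5,-8.7,14],0],[1,[7.5,-8.7,15.3],0],[1,[7.5,-8.7,15.3],0],[1,[7.5,-8.7,15.3],0],[1,[7.5,-8.7,15.3],0],[1,[7.5,-8.7,15.3],0]]' 10
python3 - <<'E'
from h import *
s=r.get_state();print(s["clock"],s["tool_pos"],s["contact_force"])
for c in ("wrist","top"):
    cv2.imwrite(f"pics/{c}2.png",viewer.snapshot(c)[:,:,::-1])
im=viewer.snapshot("scene"); cv2.imwrite("pics/scene2z.png",cv2.resize(im[150:250,240:440,::-1],None,fx=4,fy=4,interpolation=cv2.INTER_CUBIC))
E
```

```text
clock: 3.15
tool_pos: [0.4786, -0.065, 0.1006]
eef_rot: [0.707, 0.707, 0.001, 0.001]
contact_force: [0.5, 0.5, -0.3]
opening: 0.008
3.15 [ 0.47862312 -0.06501183  0.10055703] [ 0.46649943  0.53040466 -0.29507365]
```

View pics/wrist2.png

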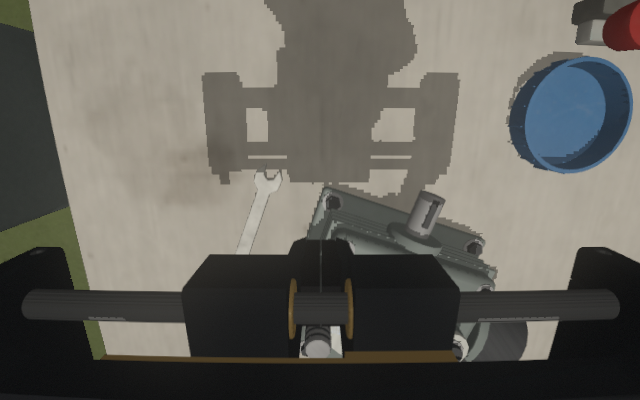

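View pics/scene2z.png

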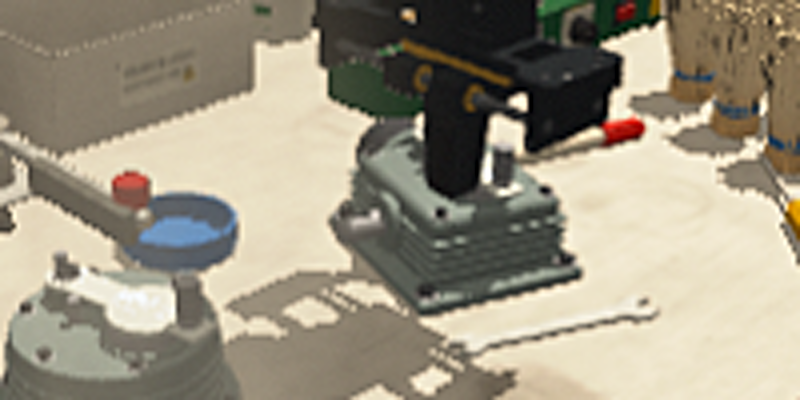

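```bash
python3 -m inch '[[1,[-1,0,0],0],[1,[-2,0,0],0],[1,[-3,-0.2,0],0],[1,[-4,-0.3,0],0],[1,[-5,-0.3,0],0],[1,[-6,-0.2,0],0],[1,[-7,0,0],0],[1,[-8,0.2,0],0],[1,[-9,0.5,0],0],[1,[-10,0.8,0],0],[1,[-11,1.1,0],0],[1,[-11.5,1.3,0],0],[1,[-11.5,1.3,0],0],[1,[-11.5,1.3,0],0]]'
python3 - <<'E'
from h import *
s=r.get_state();print(s["clock"],s["tool_pos"],s["contact_force"])
cv2.imwrite(f"pics/wrist3.png",viewer.snapshot("wrist")[:,:,::-1])
im=viewer.snapshot("scene"); cv2.imwrite("pics/scene3z.png",cv2.resize(im[150:250,240:440,::-1],None,fx=4,fy=4,interpolation=cv2.INTER_CUBIC))
E
```

```text
clock: 4.7
tool_pos: [0.4914, -0.1804, 0.0999]
eef_rot: [0.707, 0.707, 0.0, 0.0]
contact_force: [0.6, 0.7, 1.0]
opening: 0.004
4.7 [ 0.49139805 -0.18037954  0.09986311] [0.57735169 0.65553494 1.01020674]
```

View pics/wrist3.png

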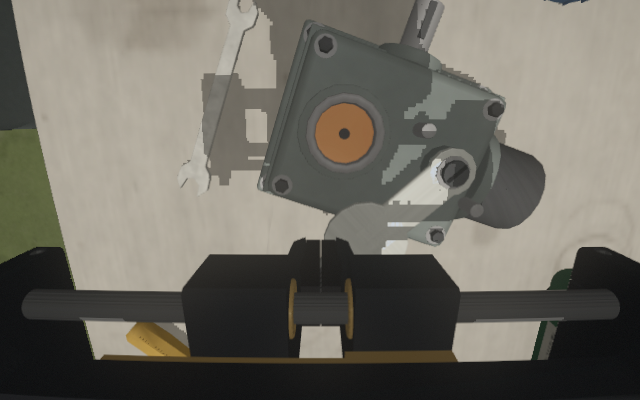

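View pics/scene3z.png

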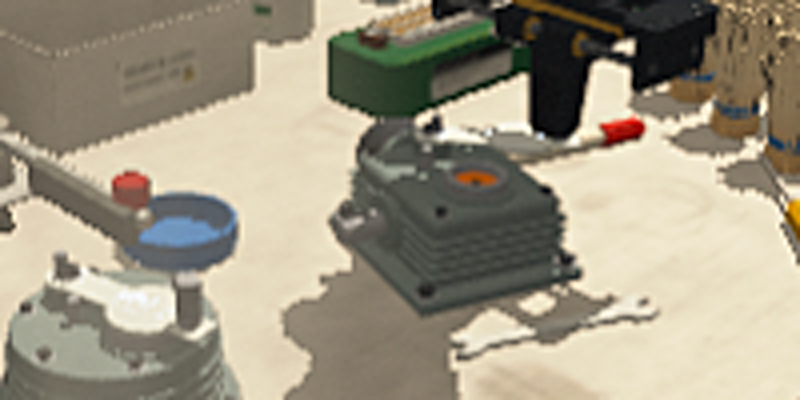

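```bash
python3 -m inch '[[1,[1,0,0],0],[1,[2,0,0],0],[1,[3,0,-1],0],[1,[3,0,-4],0],[1,[3,0,-8],0],[1,[0,0,-12],0],[1,[-4,0,-15],0],[1,[-8,0,-15],0],[1,[-10,0,-15],0],[1,[-10,0,-15],0],[1,[-10,0,-15],0],[1,[-10,0,-15],0]]'
python3 - <<'E'
from h import *
s=r.get_state();print(s["clock"],s["tool_pos"],s["contact_force"])
cv2.imwrite(f"pics/wrist4.png",viewer.snapshot("wrist")[:,:,::-1])
im=viewer.snapshot("top"); cv2.imwrite("pics/top4z.png",cv2.resize(im[140:250,220:430,::-1],None,fx=3.5,fy=3.5,interpolation=cv2.INTER_CUBIC))
E
```

```text
clock: 6.0
tool_pos: [0.4912, -0.2774, 0.2498]
eef_rot: [0.706, 0.708, 0.0, -0.001]
contact_force: [0.1, -0.6, -0.5]
opening: 0.005
6.0 [ 0.4912391  -0.27738461  0.24975487] [ 0.0510305  -0.60195708 -0.46415143]
```

View pics/wrist4.png

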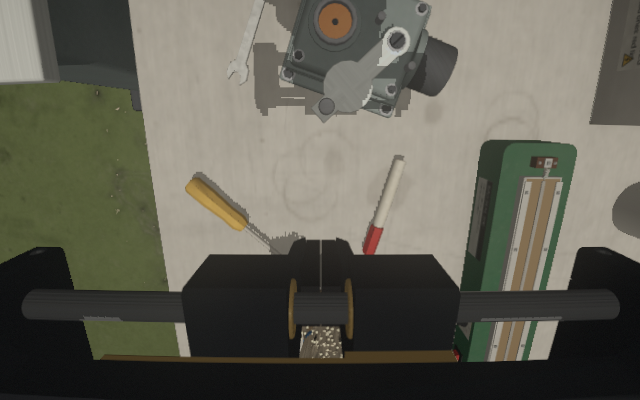

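View pics/top4z.png

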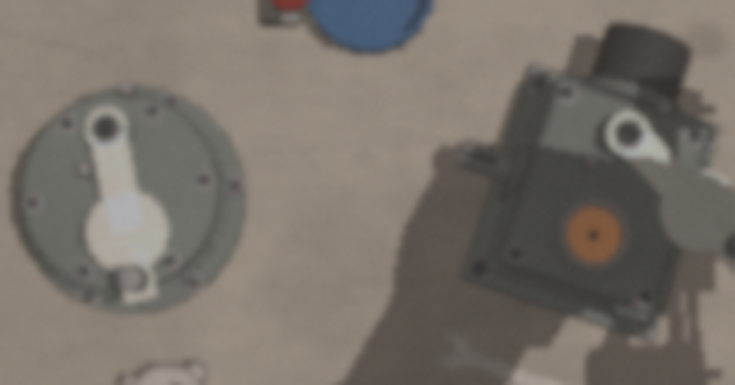

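```bash
python3 - <<'E'
from h import *
K=pix2world("wrist",(326,106),.104)[0];S=pix2world("wrist",(398,38),.081)[0];d=(K-S)[:2]
print(K,S,np.hypot(*d),np.radians(np.degrees(np.arctan2(d[1],d[0]))%360-163))
print(r.finish_job())
E
```

```text
[ 0.49522589 -0.199145    0.104     ] [ 0.56071856 -0.13833841  0.081     ] 0.0893685142842475 1.045018127993956
the job is handed in; nothing more can be done
None
```

The square gearbox's cover is swung open and the whole gauge port is in view. I pushed its knob counter-clockwise with the closed fingers, backed off, raised the arm clear and handed the job in at about 6 s.

- **Cover angle:** the last wrist picture puts the cover about 1.05 rad further round than where it started (0.7 rad is enough to clear the port). The knob measured 89 mm from the screw, against the 88 mm given.
- **Port:** the last top and wrist pictures show the whole round port uncovered.
- **Drum gearbox:** I never touched it. Its cover looks unchanged in the last top picture, judged by eye rather than by a measured angle.
- **Forces:** the wrist force was about 1 N at the end of each move; I did not record it during the push.

One check disagreed at first. My first wrist measurement differed from the top camera's by about 5 mm, because I used the wrist camera's pose after the arm had settled rather than at the picture. After correcting for that, the two agreed to within about 5 mm at the knob and 1 mm at the screw.

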